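# Show the fitter the next feed-wheel change

## Task

Show the fitter the next feed-wheel change: press the flat call button on the control box, then point down at the middle of the smallest loose feed wheel, fingertips two or three centimetres above it, and stay there for two seconds; after that point in the same way at the upper end of the bare spindle and finish there, still pointing. Touch, move or lift nothing except the call button, leave the mushroom stop button alone, and travel high above everything so that no other wheel is pointed at.

Things in the scene. Friction and masses are not known exactly. Their poses are not given: they have to be found in the camera images.
- call_top (a point): Top centre of the call button: flat black button, 28 mm across, in a round steel housing, on the +y end of the small green control box (85 x 155 mm, 40 mm high, flat on the table). Pressed straight down (world -z): travel 6 mm, a spring of 4 N when fully down; it springs back. The point moves with the button.
- call (a joint): Travel of the call button in m: 0 released, 0.006 fully down; it counts as pressed beyond 0.004.
- stop (a joint): Travel of the stop button in m: 0 released, 0.006 down. A wide black mushroom head, 54 mm across, on the other end of the control box, 83 mm from the call button. Not to be pressed.
- small_wheel: The smallest of three loose steel feed wheels lying flat on the table: toothed disc 70 mm across, 35 mm high, black 25 mm bore mark in the middle. Origin at the centre of its underside (its top is 35 mm higher), z up.
- medium_wheel: The middle-sized of three loose steel feed wheels lying flat on the table: toothed disc 90 mm across, 35 mm high, black 25 mm bore mark in the middle. Origin at the centre of its underside (its top is 35 mm higher), z up.
- large_wheel: The largest of three loose steel feed wheels lying flat on the table: toothed disc 110 mm across, 35 mm high, black 25 mm bore mark in the middle. Origin at the centre of its underside (its top is 35 mm higher), z up.
- bare_stand: The bare spindle stand: cream square casting 80 x 80 mm, 35 mm high, fixed to the table, with an upright steel spindle 24 mm across whose end is 100 mm above the table; nothing is on the spindle. Origin at the centre of its underside, z up.
- bare_spindle_top (a point): Centre of the upper end of the bare spindle, 100 mm above the table.
- mounted_stand: The occupied spindle stand: cream square casting 80 x 80 mm, 35 mm high, fixed to the table, with an upright steel spindle 24 mm across whose end is 100 mm above the table; it carries a toothed wheel 90 mm across (45 to 80 mm above the table) and a round nut above it. Origin at the centre of its underside, z up.
- wrench: Bystander, loose on the table: open-ended steel wrench 170 mm long, lying flat. Origin at its underside.
- collar: Bystander, loose on the table: small dark steel ring, 32 mm across, 14 mm high. Origin at its underside.
- gauge_block: Bystander, loose on the table: steel block 60 x 30 x 30 mm. Origin at its underside.
- grease_jar: Bystander, loose on the table: white jar with black lid, 56 mm across, 60 mm high. Origin at its underside.
- brush: Bystander, loose on the table: hand brush 190 mm long, lying flat. Origin at its underside.
- hub_nut: Bystander, loose on the table: dark plain round nut, 36 mm across, 20 mm high. Origin at its underside.
- moulding: Bystander, loose on the table: offcut of wooden moulding 150 x 45 mm, 22 mm high. Origin at its underside.
Mind the look-alikes: they are no part of the job. What is shaped like the small_wheel but turquoise is not meant. Leave any blue look-alike of the part that bears call_top alone.

How it is judged (in metres and radians):
On the way, in this order (a step that is already met when the one before it is completed fails the run):
1. the call button is pressed down (value of joint call above 0.004 m), for 0.1 s.
2. the fingertips point at the smallest wheel from just above, for 1.5 s (horizontal distance between the grasp point and small_wheel below 0.016 m and z of the grasp point in the frame of small_wheel between 0.057 and 0.115 m and value of joint call below 0.001 m), for 1.5 s.
3. the fingertips point at the end of the bare spindle from just above (horizontal distance between the grasp point and bare_spindle_top below 0.016 m and z of the grasp point in the frame of bare_spindle_top between 0.022 and 0.08 m), for 0.3 s.
At the end, for the whole second after the job is handed in: The grasp point between the fingers (about 19 mm behind the fingertips) is within 16 mm sideways of the bare spindle's axis and 22 to 80 mm above its end, without contact, through the last second; both buttons are released; wheels and bystanders are within 8 mm of where they started (all of step 3 and value of joint each of call, stop below 0.001 m and distance of each of small_wheel, medium_wheel, large_wheel, wrench, collar, gauge_block, grease_jar, brush, hub_nut, moulding from where it was at the start of the episode below 0.008 m); the robot touches nothing.
It fails at once if a feed wheel or a spindle stand is touched (contact force between any of the fingers, the arm and small_wheel above 0.5 N or contact force between any of the fingers, the arm and medium_wheel above 0.5 N or contact force between any of the fingers, the arm and large_wheel above 0.5 N or contact force between any of the fingers, the arm and bare_stand above 0.5 N or contact force between any of the fingers, the arm and mounted_stand above 0.5 N).
It fails at once if a feed wheel is moved or lifted (distance of any of small_wheel, medium_wheel, large_wheel from where it was at the start of the episode above 0.008 m).
It fails at once if a bystander is touched or moved (distance of any of wrench, collar, gauge_block, grease_jar, brush, hub_nut, moulding from where it was at the start of the episode above 0.008 m or contact force between any of the fingers, the arm and wrench above 0.5 N or contact force between any of the fingers, the arm and collar above 0.5 N or contact force between any of the fingers, the arm and gauge_block above 0.5 N or contact force between any of the fingers, the arm and grease_jar above 0.5 N or contact force between any of the fingers, the arm and brush above 0.5 N or contact force between any of the fingers, the arm and hub_nut above 0.5 N or contact force between any of the fingers, the arm and moulding above 0.5 N).
It fails at once if the stop button is pressed (value of joint stop above 0.002 m).
It fails at once if a wrong wheel is pointed at: fingertips lower than about 40 mm above the middle of the medium, large or mounted wheel ((horizontal distance between the grasp point and medium_wheel below 0.02 m and z of the grasp point in the frame of medium_wheel between 0 and 0.095 m) or (horizontal distance between the grasp point and large_wheel below 0.02 m and z of the grasp point in the frame of large_wheel between 0 and 0.095 m) or (horizontal distance between the grasp point and mounted_stand below 0.02 m and z of the grasp point in the frame of mounted_stand between 0 and 0.16 m)).
It also fails if it takes over 58 s, if anything falls off the work surface, if the arm or the gripper's body presses on something with over 40 N, if the wrist force passes 120 N, or if a joint passes its speed limit or range.

## Robot

A 7-joint arm with a two-finger parallel gripper is mounted at the origin on the work surface. World frame = base frame: x ahead of the robot, y to its left, z up, the work surface at z = 0. Lengths are in m, angles in degrees, forces in N, time in s.
With the tool pointing down it reaches from about 0.4 to 0.875 m from the base axis. Payload 6.5 kg.
Tool frame: the origin (TCP) lies at the very end of the fingers, on their centre line; the grasp point (between the pads) lies 19 mm behind it; y points along the fingers, z is the direction in which the jaws open and shut, and the axes are right-handed (so a half turn about y gives the same grasp; the last joint's range is limited). The gripper opens to 88 mm and grips with 3 to 60 N. Pads are 18 mm wide; open, the fingers measure 123 mm over their backs; the gripper's body (75 mm by 187 mm) begins 45 mm behind the grasp point.
Start: joints at [72.181, 30.733, -0.252, 88.115, 0.149, 61.152, -4.079], TCP at [0.158, -0.631, 0.239] pointing down, gripper open.
Joint ranges: [-154.64, 154.64], [-21.42, 123.67], [-72.66, 72.17], [13.99, 137.28], [-74.86, 254.86], [10.95, 109.41], [-158.01, 158.01]. Speed limits (degrees/s): [136.94, 136.94, 180, 180, 180, 180, 180].

## Interface

Orientations are given as a 3x3 rotation matrix whose columns are the frame's x, y, z axes.
In Python, from station import env gives the robot as it stands.
- The arm moves only by the shell command python3 -m handwheel 'ROWS' [FORCE]. ROWS is JSON, a list of rows, each a list of 3 entries, a list of its own where there are three numbers: the turn, a rotation vector about the tool's x, y, z in degrees, then the shift along the tool's x, y, z in mm, then the opening in per cent of the stroke, from 0 (shut) to 100 (fully open). In form: [[[ax, ay, az], [tx, ty, tz], gripper], ...]. A call has 1 to 20 rows; each row shifts and turns the pose as measured when the row begins, along the tool's axes as they then stand; what a row does not reach is not made up. A row lasts 1/10 s, in which the tool goes at most 50 mm and 8.59 degrees, less where a joint would pass 70% of its speed; a pose out of reach is approached as far as the arm can. A call with a gripper value outside its range is refused whole. The fingers move at their own pace and stop on an object; FORCE is the grip in N (left out, the last holds). Time passes only in rows, so rows that do not move let the fingers close. It gives the time, the measured TCP pose, the force and the opening at its end, in the units of the state.
- env.sense(): the state, without advancing time (a new reading comes with each control period).
- env.snapshot(name): name is "side" or "top"; returns a dict with "color" (400x640x3 uint8, blue, green, red), "range_z" (400x640 float32, m along the optical axis (not along the pixel's ray), 0 where there is no reading), "K" (3x3 intrinsics, pixels), "dist_coeffs" ([k1, k2, p1, p2, k3] as OpenCV has them; the pictures are not rectified), "R" (3x3) and "t" (3): a world point X has camera coordinates R X + t. Camera axes: x right, y down, z forward; pixel columns grow to the right and rows downward; lengths in m; the calibration is good to about 2 mm. A picture is of the moment at which its call begins.
- env.close_job(): hands the job in, once; it reports no verdict.
Trained networks look in a picture, given as the dict that the camera call returned (one of the last four; its "shot" number tells which), for a name from the list of things; names that differ only in an ending like _2 or _b are one class to them, and where a whole thing is asked for, a point or a joint stands for the part that bears it (a point fixed in the world has none). Each returns a list of dicts, best first, with "confidence" (0 to 1); they miss things now and then, are a little off and sometimes report something else, mostly with a low value. They report only what shows in the picture. A call takes as long as a camera call. They do not tell look-alikes from the thing itself.
- env.look_for(picture, name): "box" ([left, top, right, bottom] in pixels, round what is visible of it).
- env.cut_out(picture, name): "region" (400x640 bool, what is visible of it) and "box" ([left, top, right, bottom] in pixels, round what is visible of it).
- env.landmark_of(picture, name): "location" ([column, row] in pixels: a listed point, or the origin of a listed thing).
The state is a dict: "t": time; "joints": joint angles; "joint_vel": joint speeds; "joint_torque": joint torques, N m; "tool_pos": TCP position; "ee_rot": TCP orientation; "ft_force": force on the tool from outside, world axes, zero at the start; "wrist_torque": the same for the moment, N m; "opening": finger opening in m.
Only numpy, scipy, OpenCV 4.12 (cv2) and the standard library are available. Lean on these libraries where they do the work, as an engineer would, in place of code of your own. Each camera call takes 0.05 s, during which the arm holds its last target. There are 200 camera calls.

## Working session

There is one attempt and no reset: what is moved stays moved. The work goes in short steps, Python scripts to look and compute and a shell command to move; the robot and the scene stay as the last step left them, time stands still between calls to the robot, and variables do not carry over. Pictures are saved under pics/ and viewed, on a budget of 10 in all, crops included, one or two more only if the job needs it, and the job is handed in when it is done.

```bash
mkdir -p pics; cat > h.py <<'E'
import numpy as np, cv2
from station import env
def world(p,uv,z=None,depth=None):
    n=cv2.undistortPoints(np.array([[uv]],float),np.array(p["K"]),np.array(p["dist_coeffs"]))[0,0]
    R=np.array(p["R"]);t=np.array(p["t"]);d=R.T@np.array([n[0],n[1],1.]);c=-R.T@t
    if z is not None: return c+d*(z-c[2])/d[2]
    return c+d*depth
def rz(p,uv,r=2):
    u,v=np.round(uv).astype(int);a=p["range_z"][max(v-r,0):v+r+1,max(u-r,0):u+r+1];a=a[a>0]
    return float(np.median(a)) if a.size else None
E
python3 - <<'E'
from h import *
s=env.sense();print(s["t"],s["tool_pos"],np.round(s["ee_rot"],3).tolist(),s["opening"],s["ft_force"])
for c in("top","side"):
    p=env.snapshot(c);cv2.imwrite(f"pics/{c}0.png",p["color"])
    print(c,"campos",-np.array(p["R"]).T@np.array(p["t"]))
    for n in("call_top","small_wheel","medium_wheel","large_wheel","bare_spindle_top","bare_stand","mounted_stand"):
        for d in env.landmark_of(p,n)[:4]:
            uv=d["location"];z=rz(p,uv)
            print(n,round(d["confidence"],2),np.round(uv),np.round(world(p,uv,depth=z),3) if z else None)
E
```

```text
0.0 [ 0.15737619 -0.6300662   0.23786018] [[-0.97, -0.001, 0.242], [-0.242, 0.002, -0.97], [0.0, -1.0, -0.002]] 0.08787993210136678 [-0.18953484  0.6272471   0.80345424]
top campos [ 0.33168951 -0.02490967  1.18556984]
call_top 0.54 [398. 222.] [ 0.463 -0.284  0.061]
call_top 0.53 [410. 286.] [ 0.273 -0.313  0.056]
call_top 0.47 [274. 144.] [0.719 0.106 0.031]
small_wheel 0.93 [304. 183.] [0.588 0.008 0.037]
small_wheel 0.67 [299. 144.] [0.715 0.023 0.037]
medium_wheel 0.65 [342. 220.] [ 0.463 -0.107  0.1  ]
medium_wheel 0.63 [244. 171.] [0.626 0.198 0.038]
medium_wheel 0.53 [273. 216.] [0.484 0.104 0.037]
large_wheel 0.76 [273. 216.] [0.483 0.102 0.037]
bare_spindle_top 0.93 [343. 221.] [ 0.461 -0.11   0.101]
bare_stand 0.88 [341. 228.] [ 0.445 -0.108  0.047]
mounted_stand 0.74 [366. 179.] [ 0.592 -0.185  0.082]
mounted_stand 0.19 [243. 172.] [0.621 0.202 0.037]
side campos [ 0.37589781 -0.60947814  0.7340998 ]
call_top 0.64 [238. 345.] [ 0.282 -0.323  0.061]
call_top 0.48 [320. 310.] [ 0.444 -0.294  0.062]
small_wheel 0.77 [391. 190.] [ 0.707 -0.006  0.032]
small_wheel 0.62 [347. 198.] [ 0.588 -0.006  0.034]
small_wheel 0.4 [304. 225.] [ 0.455 -0.112  0.1  ]
small_wheel 0.33 [321. 307.] [ 0.447 -0.289  0.063]
medium_wheel 0.62 [336. 153.] [0.611 0.17  0.033]
large_wheel 0.89 [298. 184.] [0.478 0.076 0.034]
bare_spindle_top 0.91 [306. 222.] [ 0.46  -0.106  0.099]
bare_stand 0.75 [304. 250.] [ 0.448 -0.131  0.035]
mounted_stand 0.91 [382. 267.] [ 0.587 -0.243  0.075]
```

View pics/top0.png

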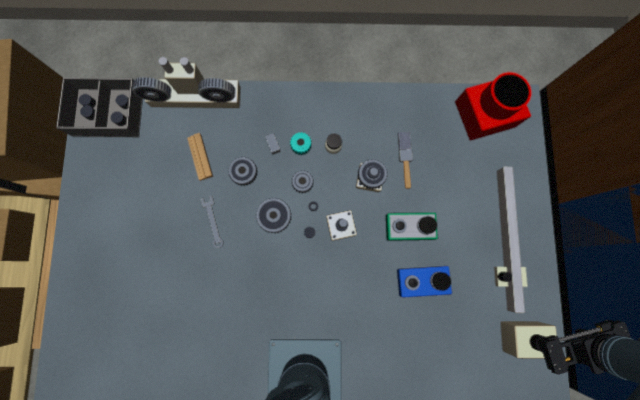

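View pics/side0.png

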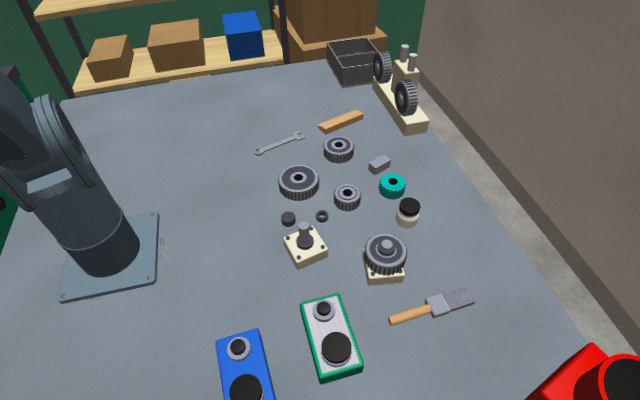

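Top view: the green box is at about (412,226), with the flat call button in its steel housing at (399,226) and the mushroom stop at (428,226). The blue box at (425,282) is a look-alike. Candidates for the small wheel are steel (302,181) and turquoise (301,143), and the steel one is meant. The other wheels are medium (242,170), large (273,215) and mounted (372,174). The bare spindle is at (342,225). Next I'll refine these positions and confirm them in a crop.

```bash
python3 - <<'E'
from h import *
def cloud(p):
    v,u=np.mgrid[0:400,0:640];uv=np.stack([u.ravel(),v.ravel()],1).astype(float)
    n=cv2.undistortPoints(uv[:,None],np.array(p["K"]),np.array(p["dist_coeffs"]))[:,0]
    z=p["range_z"].ravel();C=np.c_[n*z[:,None],z]
    W=(C-np.array(p["t"]))@np.array(p["R"]);W[z<=0]=9;return W
for c in("top","side"):
    p=env.snapshot(c);W=cloud(p)
    for n,xy,r,lo,hi in(("small",(.588,.005),.05,.028,.045),("spindle",(.461,-.108),.03,.09,.115),("box",(.45,-.33),.13,.03,.047),("hous/call",(.452,-.287),.028,.05,.075),("stop",(.45,-.37),.045,.055,.12),
      ("medium",(.625,.195),.065,.028,.045),("large",(.483,.1),.075,.028,.045),("mounted",(.59,-.2),.07,.07,.14)):
        m=(np.hypot(*(W[:,:2]-xy).T)<r)&(W[:,2]>lo)&(W[:,2]<hi)
        if m.sum()<3: print(c,n,m.sum());continue
        q=W[m];(cx,cy),rr=cv2.minEnclosingCircle(q[:,:2].astype(np.float32))
        print(c,n,m.sum(),"mean",q.mean(0).round(4),"circ",np.round([cx,cy,rr],4),"zmax",q[:,2].max().round(3), "rect",[np.round(a,3) for a in cv2.minAreaRect(q[:,:2].astype(np.float32))] if n=="box" else "")
    # ray estimates
    for nm,z in(("small_wheel",0),("call_top",.06)):
        for d in env.cut_out(p,nm)[:3]: 
            k=d["region"].ravel(); print("  cut",nm,round(d["confidence"],2),np.round(d["box"]),np.median(W[k],0).round(4))
    if c=="top":
        cv2.imwrite("pics/c1.png",cv2.resize(p["color"][125:305,230:460],None,fx=3.4,fy=3.3,interpolation=cv2.INTER_CUBIC))
E
```

```text
top small 351 mean [0.5969 0.012  0.036 ] circ [0.5974 0.0127 0.0353] zmax 0.044 rect 
top spindle 54 mean [ 0.4567 -0.1109  0.1005] circ [ 0.4573 -0.1114  0.0119] zmax 0.106 rect 
top box 958 mean [ 0.4471 -0.3237  0.0409] circ [ 0.4237 -0.3316  0.1047] zmax 0.047 rect [array([ 0.41 , -0.332]), array([0.177, 0.155]), np.float64(1.284)]
top hous/call 152 mean [ 0.454  -0.288   0.0579] circ [ 0.4546 -0.289   0.0218] zmax 0.07 rect 
top stop 265 mean [ 0.4559 -0.3709  0.0711] circ [ 0.4556 -0.3729  0.028 ] zmax 0.077 rect 
top medium 578 mean [0.6298 0.2041 0.0357] circ [0.6312 0.2046 0.0453] zmax 0.042 rect 
top large 926 mean [0.4869 0.1013 0.0359] circ [0.4878 0.1015 0.055 ] zmax 0.044 rect 
top mounted 636 mean [ 0.6113 -0.2039  0.0836] circ [ 0.6138 -0.2052  0.0452] zmax 0.105 rect 
  cut small_wheel 0.95 [294. 168. 313. 192.] [0.5956 0.0135 0.0354]
  cut small_wheel 0.87 [289. 128. 313. 154.] [0.7206 0.0187 0.036 ]
  cut small_wheel 0.65 [187. 132. 213. 178.] [0.6767 0.3458 0.0187]
  cut call_top 0.69 [187. 132. 211. 180.] [0.681  0.3469 0.0187]
side small 416 mean [0.5932 0.0091
[... 357 characters left out ...]
] circ [ 0.4512 -0.2895  0.0224] zmax 0.065 rect 
side stop 752 mean [ 0.452  -0.3748  0.0696] circ [ 0.4525 -0.3728  0.0273] zmax 0.074 rect 
side medium 477 mean [0.6263 0.2    0.0339] circ [0.6276 0.2044 0.0462] zmax 0.039 rect 
side large 926 mean [0.4833 0.0966 0.0341] circ [0.485  0.1022 0.0564] zmax 0.039 rect 
side mounted 1214 mean [ 0.6059 -0.211   0.0815] circ [ 0.6089 -0.2048  0.0466] zmax 0.102 rect 
  cut small_wheel 0.97 [333. 180. 359. 209.] [ 5.903e-01 -2.000e-04  3.330e-02]
  cut small_wheel 0.56 [379. 173. 408. 200.] [0.7148 0.008  0.033 ]
  cut call_top 0.71 [229. 342. 245. 354.] [ 0.2804 -0.3249  0.0616]
  cut call_top 0.47 [315. 300. 331. 318.] [ 0.4515 -0.2918  0.0619]
```

View pics/c1.png

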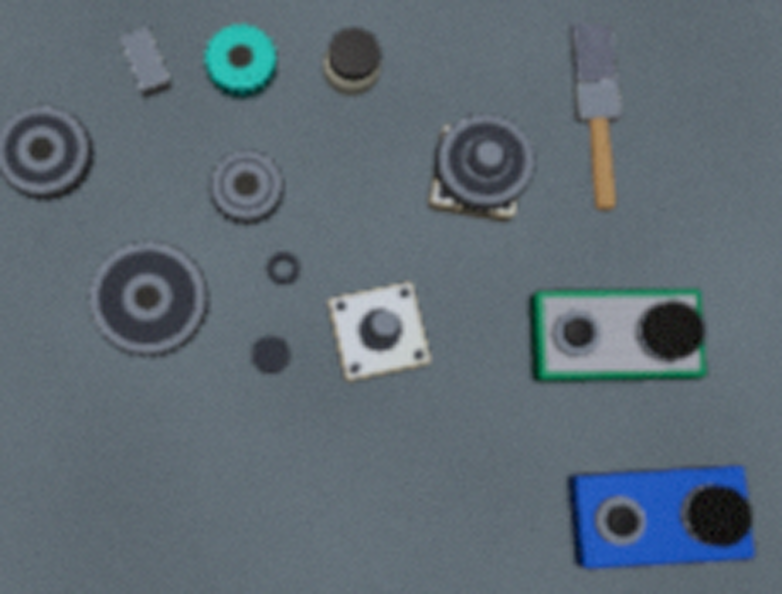

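The crop confirms the green box's left button, the grey small wheel, and the bare spindle on the cream casting. The circle fits agree with the known sizes: radii 35, 12 and 45 mm, and buttons 83 mm apart. Next I'll check the button's height against its housing ring, while closing the gripper and lifting.

```bash
python3 - <<'E'
from h import *
for c in("top","side"):
    p=env.snapshot(c)
    v,u=np.mgrid[0:400,0:640];uv=np.stack([u.ravel(),v.ravel()],1).astype(float)
    n=cv2.undistortPoints(uv[:,None],np.array(p["K"]),np.array(p["dist_coeffs"]))[:,0]
    z=p["range_z"].ravel();W=(np.c_[n*z[:,None],z]-np.array(p["t"]))@np.array(p["R"])
    ctr=(.4546,-.289) if c=="top" else (.4512,-.2895)
    r=np.hypot(*(W[:,:2]-ctr).T)
    for a in range(0,28,3):
        m=(r>=a)&(r<a+3)&(z>0);print(c,a,m.sum(),np.percentile(W[m,2],[10,50,90]).round(4), p["color"].reshape(-1,3)[m].mean().round())
E
python3 -m handwheel '[[[0,0,0],[0,-30,0],0],[[0,0,0],[0,-30,0],0],[[0,0,0],[0,0,0],0],[[0,0,0],[0,0,0],0]]' 20
```

```text
top 0 254977 [-0.744  -0.0008  0.0317] 89.0
t: 1.55
tool_pos: [0.1574, -0.6298, 0.2993]
ee_rot: [[-0.97, -0.001, 0.242], [-0.242, 0.003, -0.97], [0.0, -1.0, -0.003]]
ft_force: [-0.2, -0.3, -0.1]
opening: 0.0585Traceback (most recent call last):
  File "<stdin>", line 10, in <module>
    return _quantile_unchecked(
        a, q, axis, out, overwrite_input, method, keepdims, weights)
    return _ureduce(a,
                    func=_quantile_ureduce_func,
    ...<5 lines>...
                    overwrite_input=overwrite_input,
                    method=method)
    r = func(a, **kwargs)
    result = _quantile(arr,
                       quantiles=q,
    ...<2 lines>...
                       out=out,
                       weights=wgt)
    slices_having_nans = np.isnan(arr[-1, ...])
                                  ~~~^^^^^^^^^
IndexError: index -1 is out of bounds for axis 0 with size 0
```

```bash
python3 - <<'E'
from h import *
for c in("top","side"):
    p=env.snapshot(c)
    v,u=np.mgrid[0:400,0:640];uv=np.stack([u.ravel(),v.ravel()],1).astype(float)
    n=cv2.undistortPoints(uv[:,None],np.array(p["K"]),np.array(p["dist_coeffs"]))[:,0]
    z=p["range_z"].ravel();W=(np.c_[n*z[:,None],z]-np.array(p["t"]))@np.array(p["R"])
    ctr=(.4546,-.289) if c=="top" else (.4512,-.2895)
    r=np.hypot(*(W[:,:2]-ctr).T)*1000
    for a in range(0,28,4):
        m=(r>=a)&(r<a+4)&(z>0);print(c,a,m.sum(),np.percentile(W[m,2],[10,50,90]).round(4) if m.any() else "", p["color"].reshape(-1,3)[m].mean().round())
E
python3 -m handwheel '[[[0,0,0],[-37,0,-26],0],[[0,0,0],[-37,0,-26],0],[[0,0,0],[-37,0,-26],0],[[0,0,0],[-37,0,-26],0],[[0,0,0],[-37,0,-26],0],[[0,0,0],[-37,0,-26],0],[[0,0,0],[-37,0,-26],0],[[0,0,0],[-37,0,-26],0],[[0,0,0],[0,0,0],0]]' 20
```

```text
top 0 5 [0.0621 0.0633 0.0645] 41.0
top 4 16 [0.0604 0.0627 0.067 ] 43.0
top 8 27 [0.0622 0.0636 0.0662] 55.0
top 12 35 [0.0523 0.0577 0.0634] 82.0
top 16 48 [0.051  0.0533 0.0562] 125.0
top 20 57 [0.0406 0.0461 0.0538] 132.0
top 24 65 [0.0391 0.0412 0.0445] 157.0
side 0 12 [0.0604 0.0615 0.0631] 54.0
side 4 41 [0.061  0.0624 0.064 ] 54.0
side 8 57 [0.0607 0.0622 0.064 ] 56.0
side 12 95 [0.0514 0.0557 0.0624] 94.0
side 16 99 [0.0507 0.052  0.0536] 161.0
side 20 164 [0.0392 0.0445 0.0522] 155.0
side 24 126 [0.0385 0.0403 0.0417] 205.0
t: 2.55
tool_pos: [0.3982, -0.343, 0.2886]
ee_rot: [[-0.971, -0.011, 0.239], [-0.239, 0.014, -0.971], [0.007, -1.0, -0.017]]
ft_force: [-0.3, 0.3, 0.6]
opening: 0.0003
```

```bash
python3 -m handwheel '[[[0,0,0],[-33,0,-20],0],[[0,0,0],[-33,0,-19],0],[[0,0,0],[0,0,0],0]]' 20
cat > go.py <<'E'
import sys
from h import *
from scipy.spatial.transform import Rotation as Ro
s=env.sense();R=np.array(s["ee_rot"]);T=np.array(list(map(float,sys.argv[1:4])))
y=np.array([0,0,-1.]);z=R[:,2]-R[:,2]@y*y;z/=np.linalg.norm(z);D=np.c_[np.cross(y,z),y,z]
print("t",s["t"],"pos",np.round(s["tool_pos"],4),"shift mm",np.round(R.T@(T-s["tool_pos"])*1000,1),"after levelling",np.round(D.T@(T-s["tool_pos"])*1000,1),"turn",np.round(Ro.from_matrix(R.T@D).as_rotvec(degrees=True),2),"F",np.round(s["ft_force"],1))
E
python3 go.py .453 -.2893 .10
```

```text
t: 2.85
tool_pos: [0.4529, -0.2874, 0.2858]
ee_rot: [[-0.971, -0.015, 0.239], [-0.239, 0.016, -0.971], [0.011, -1.0, -0.019]]
ft_force: [0.7, 0.1, -0.3]
opening: 0.001
t 2.85 pos [ 0.4529 -0.2874  0.2858] shift mm [ -1.7 185.7   5.5] after levelling [  0.4 185.8   1.9] turn [1.11 0.01 0.63] F [ 0.7  0.1 -0.3]
```

```bash
python3 -m handwheel '[[[1.1,0,0.6],[0,0,2],0],[[0,0,0],[0,45,0],0],[[0,0,0],[0,45,0],0],[[0,0,0],[0,45,0],0],[[0,0,0],[0,40,0],0],[[0,0,0],[0,0,0],0]]' 20
python3 go.py .453 -.2893 .075
```

```text
t: 3.45
tool_pos: [0.4481, -0.2981, 0.105]
ee_rot: [[-0.973, 0.002, 0.231], [-0.231, -0.009, -0.973], [-0.0, -1.0, 0.009]]
ft_force: [-0.9, 0.2, 0.1]
opening: 0.0002
t 3.45 pos [ 0.4481 -0.2981  0.105 ] shift mm [-6.8 29.9 -7.7] after levelling [-6.8 30.  -7.5] turn [-0.51  0.   -0.  ] F [-0.9  0.2  0.1]
```

```bash
python3 -m handwheel '[[[-0.5,0,0],[-7,15,-8],0],[[0,0,0],[0,13,0],0],[[0,0,0],[0,0,0],0]]' 20
python3 go.py .453 -.2893 .067
python3 - <<'E'
from h import *
p=env.snapshot("side");cv2.imwrite("pics/s2.png",cv2.resize(p["color"][230:400,200:440],None,fx=3.2,fy=3.2))
E
```

```text
t: 3.75
tool_pos: [0.4517, -0.2932, 0.0788]
ee_rot: [[-0.974, 0.001, 0.226], [-0.226, -0.004, -0.974], [-0.0, -1.0, 0.004]]
ft_force: [-0.4, 0.2, 1.1]
opening: 0.0004
t 3.75 pos [ 0.4517 -0.2932  0.0788] shift mm [-2.1 11.8 -3.5] after levelling [-2.1 11.8 -3.5] turn [-0.22  0.   -0.02] F [-0.4  0.2  1.1]
```

View pics/s2.png

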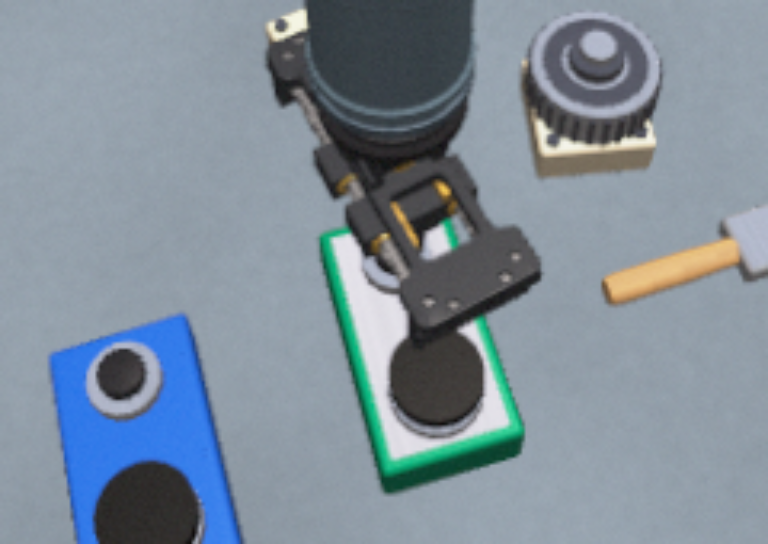

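The fingertips are over the call button, but the gripper overhangs the stop. I'll turn the jaw axis to world x to be clear of it.

```bash
python3 -c "
from h import *
print(np.round(env.sense()['joints'],1))"
python3 -m handwheel '[[[0,0,0],[0,-40,0],0],[[0,8,0],[0,0,0],0],[[0,8,0],[0,0,0],0],[[0,8,0],[0,0,0],0],[[0,8,0],[0,0,0],0]]' 20
python3 -c "
from h import *
print(np.round(env.sense()['joints'],1))"; python3 go.py .453 -.2893 .1
```

```text
[ 35.1  33.5  -9.  110.8   8.7  36.1 -56.4]
t: 4.3
tool_pos: [0.4545, -0.2984, 0.1296]
ee_rot: [[-0.938, 0.013, -0.346], [0.345, -0.011, -0.938], [-0.016, -1.0, 0.006]]
ft_force: [0.1, 0.1, -1.4]
opening: 0.0004
[ 29.6  28.5  -1.5 109.9   1.4  40.6 -83. ]
t 4.3 pos [ 0.4545 -0.2984  0.1296] shift mm [ 5.1 29.5 -8.2] after levelling [ 4.6 29.6 -8. ] turn [-0.33  0.   -0.93] F [ 0.1  0.1 -1.4]
```

J7 is heading for its limit, so I'll turn the other way.

```bash
python3 -m handwheel '[[[0,-8.5,0],[0,0,0],0],[[0,-8.5,0],[0,0,0],0],[[0,-8.5,0],[0,0,0],0],[[0,-8.5,0],[0,0,0],0],[[0,-8.5,0],[0,0,0],0],[[0,-8.5,0],[0,0,0],0],[[0,-8.5,0],[0,0,0],0],[[0,-8.5,0],[0,0,0],0],[[0,-8.5,0],[0,0,0],0],[[0,-8.5,0],[0,0,0],0],[[0,-8.5,0],[0,0,0],0],[[0,-8.5,0],[0,0,0],0],[[0,-8.5,0],[0,0,0],0],[[0,0,0],[0,0,0],0]]' 20
python3 go.py .453 -.2893 .1
```

```text
t: 5.7
tool_pos: [0.4597, -0.3148, 0.156]
ee_rot: [[0.022, 0.04, 0.999], [-0.999, -0.043, 0.024], [0.043, -0.998, 0.039]]
ft_force: [0.1, -0.1, -0.4]
opening: 0.0004
t 5.7 pos [ 0.4597 -0.3148  0.156 ] shift mm [-28.1  54.5  -8.3] after levelling [-25.7  56.   -6.1] turn [-2.24 -0.05  2.49] F [ 0.1 -0.1 -0.4]
```

```bash
python3 -m handwheel '[[[-2.2,0,2.5],[-26,0,-6],0],[[0,0,0],[0,0,0],0]]' 20
python3 go.py .453 -.2893 .1
```

```text
t: 5.9
tool_pos: [0.4532, -0.2904, 0.157]
ee_rot: [[0.013, 0.002, 1.0], [-1.0, -0.002, 0.013], [0.002, -1.0, 0.002]]
ft_force: [0.5, -0.1, -0.4]
opening: 0.0004
t 5.9 pos [ 0.4532 -0.2904  0.157 ] shift mm [-1.2 57.  -0.3] after levelling [-1.1 57.  -0.2] turn [-0.13 -0.    0.12] F [ 0.5 -0.1 -0.4]
```

```bash
python3 -m handwheel '[[[0,0,0],[-1,20,0],0],[[0,0,0],[0,20,0],0],[[0,0,0],[0,20,0],0],[[0,0,0],[0,20,0],0],[[0,0,0],[0,0,0],0]]' 20
python3 go.py .453 -.2893 .057
```

```text
t: 6.4
tool_pos: [0.4564, -0.2977, 0.0794]
ee_rot: [[-0.004, 0.013, 1.0], [-1.0, -0.016, -0.004], [0.016, -1.0, 0.013]]
ft_force: [0.1, 0.9, 0.6]
opening: 0.0005
t 6.4 pos [ 0.4564 -0.2977  0.0794] shift mm [-8.7 22.2 -3.7] after levelling [-8.3 22.4 -3.4] turn [-0.74 -0.01  0.91] F [0.1 0.9 0.6]
```

```bash
python3 -m handwheel '[[[-0.7,0,0.9],[-9,5,-4],0],[[0,0,0],[0,0,0],0]]' 20
python3 go.py .453 -.2893 .057
```

```text
t: 6.6
tool_pos: [0.4529, -0.2895, 0.0756]
ee_rot: [[-0.008, 0.002, 1.0], [-1.0, -0.001, -0.008], [0.001, -1.0, 0.002]]
ft_force: [0.2, 0.4, -0.5]
opening: 0.0006
t 6.6 pos [ 0.4529 -0.2895  0.0756] shift mm [-0.3 18.6  0.1] after levelling [-0.2 18.6  0.1] turn [-0.09 -0.    0.08] F [ 0.2  0.4 -0.5]
```

```bash
python3 -m handwheel '[[[0,0,0],[-1,8,0],0],[[0,0,0],[-1,6,0],0],[[0,0,0],[0,4,0],0],[[0,0,0],[0,1,0],0],[[0,0,0],[0,0,0],0]]' 20
python3 go.py .453 -.2893 .057
```

```text
t: 7.1
tool_pos: [0.4546, -0.2887, 0.0577]
ee_rot: [[-0.009, 0.005, 1.0], [-1.0, -0.004, -0.009], [0.004, -1.0, 0.005]]
ft_force: [-0.8, 0.5, 2.5]
opening: 0.0004
t 7.1 pos [ 0.4546 -0.2887  0.0577] shift mm [ 0.7  0.7 -1.6] after levelling [ 0.7  0.7 -1.6] turn [-0.3  -0.    0.25] F [-0.8  0.5  2.5]
```

```bash
python3 -m handwheel '[[[0,0,0],[0,2,-1],0],[[0,0,0],[0,1,0],0],[[0,0,0],[0,0,0],0],[[0,0,0],[0,0,0],0]]' 20
python3 go.py .453 -.2893 .057
```

```text
t: 7.5
tool_pos: [0.4545, -0.2887, 0.0576]
ee_rot: [[-0.009, 0.006, 1.0], [-1.0, -0.006, -0.009], [0.006, -1.0, 0.006]]
ft_force: [-0.7, 1.7, 3.2]
opening: -0.0001
t 7.5 pos [ 0.4545 -0.2887  0.0576] shift mm [ 0.6  0.6 -1.5] after levelling [ 0.6  0.6 -1.5] turn [-0.36 -0.    0.35] F [-0.7  1.7  3.2]
```

Small steps get lost in the arm's compliance, so I'll press with a larger command.

```bash
python3 -m handwheel '[[[0,0,0],[0,6,0],0],[[0,0,0],[0,5,0],0]]' 20;python3 -m handwheel '[[[0,0,0],[0,6,0],0],[[0,0,0],[0,6,0],0]]' 20
```

```text
t: 7.7
tool_pos: [0.4551, -0.289, 0.0553]
ee_rot: [[-0.01, 0.003, 1.0], [-1.0, -0.011, -0.01], [0.011, -1.0, 0.003]]
ft_force: [-25.3, 14.0, 85.8]
opening: 0.0002
t: 7.9
tool_pos: [0.4552, -0.2891, 0.0555]
ee_rot: [[-0.01, -0.002, 1.0], [-1.0, -0.018, -0.01], [0.018, -1.0, -0.002]]
ft_force: [-23.4, 11.6, 78.8]
opening: 0.0005
```

The button is bottomed out: z stuck at 55.5 mm with force rising steeply, held for more than 0.3 s. Lifting off.

```bash
python3 -m handwheel '[[[0,0,0],[0,-10,0],0],[[0,0,0],[0,-40,0],0],[[0,0,0],[0,-45,0],0],[[0,0,0],[0,-45,0],0],[[0,0,0],[0,-45,0],0],[[0,0,0],[0,0,0],0]]' 20
python3 go.py .596 .0128 .23
```

```text
t: 8.5
tool_pos: [0.4563, -0.2852, 0.2496]
ee_rot: [[-0.008, 0.0, 1.0], [-1.0, -0.021, -0.008], [0.021, -1.0, 0.0]]
ft_force: [0.4, -0.5, 0.1]
opening: 0.0002
t 8.5 pos [ 0.4563 -0.2852  0.2496] shift mm [-299.5   13.4  137.3] after levelling [-299.1   19.6  137.3] turn [-0.02 -0.    1.19] F [ 0.4 -0.5  0.1]
```

```bash
python3 -m handwheel '[[[0,0,1.2],[-38,0,17],0],[[0,0,0],[-38,0,17],0],[[0,0,0],[-38,0,17],0],[[0,0,0],[-38,0,17],0],[[0,0,0],[-38,0,17],0],[[0,0,0],[-38,0,17],0],[[0,0,0],[-38,0,17],0],[[0,0,0],[-30,0,16],0],[[0,0,0],[0,0,0],0]]' 20
python3 go.py .596 .0128 .23
```

```text
t: 9.4
tool_pos: [0.5987, 0.0161, 0.2421]
ee_rot: [[-0.018, -0.0, 1.0], [-1.0, -0.001, -0.018], [0.001, -1.0, -0.0]]
ft_force: [-0.0, -0.2, -0.9]
opening: 0.0006
t 9.4 pos [0.5987 0.0161 0.2421] shift mm [ 3.3 12.1 -2.7] after levelling [ 3.3 12.1 -2.7] turn [0.02 0.   0.03] F [-0.  -0.2 -0.9]
```

```bash
python3 -m handwheel '[[[0,0,0],[3,35,-3],0],[[0,0,0],[0,35,0],0],[[0,0,0],[0,35,0],0],[[0,0,0],[0,30,0],0],[[0,0,0],[0,0,0],0]]' 20
python3 go.py .596 .0128 .062
```

```text
t: 9.9
tool_pos: [0.5947, 0.0103, 0.0996]
ee_rot: [[-0.018, -0.001, 1.0], [-1.0, -0.002, -0.018], [0.002, -1.0, -0.001]]
ft_force: [-0.4, 0.2, -0.5]
opening: -0.0001
t 9.9 pos [0.5947 0.0103 0.0996] shift mm [-2.6 37.6  1.3] after levelling [-2.5 37.6  1.2] turn [0.06 0.   0.13] F [-0.4  0.2 -0.5]
```

```bash
python3 -m handwheel '[[[0,0,0],[-3,20,1],0],[[0,0,0],[0,17,0],0],[[0,0,0],[0,0,0],0]]' 20
python3 go.py .596 .0128 .062
python3 - <<'E'
from h import *
a=env.snapshot("side");b=env.snapshot("top")
A=cv2.resize(a["color"][140:260,260:420],(640,480))
cv2.imwrite("pics/p3.png",A)
E
```

```text
t: 10.2
tool_pos: [0.5963, 0.0109, 0.0627]
ee_rot: [[-0.02, -0.0, 1.0], [-1.0, -0.003, -0.02], [0.003, -1.0, 0.0]]
ft_force: [0.6, -0.5, -0.1]
opening: 0.0004
t 10.2 pos [0.5963 0.0109 0.0627] shift mm [-1.9  0.7 -0.4] after levelling [-1.9  0.7 -0.4] turn [-0.   -0.    0.18] F [ 0.6 -0.5 -0.1]
```

View pics/p3.png

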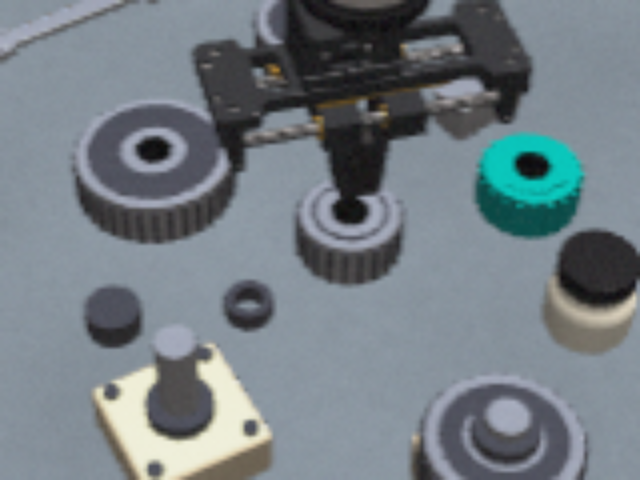

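The tips are right above the bore of the small grey wheel, at crop (350,200). The bystanders look undisturbed. Holding for more than 2 s, then rising high.

```bash
python3 -m handwheel '[[[0,0,0],[-2,0,0],0],[[0,0,0],[0,0,0],0],[[0,0,0],[0,0,0],0],[[0,0,0],[0,0,0],0],[[0,0,0],[0,0,0],0],[[0,0,0],[0,0,0],0],[[0,0,0],[0,0,0],0],[[0,0,0],[0,0,0],0],[[0,0,0],[0,0,0],0],[[0,0,0],[0,0,0],0],[[0,0,0],[0,0,0],0],[[0,0,0],[0,0,0],0]]' 20
python3 go.py .596 .0128 .062
python3 -m handwheel '[[[0,0,0],[0,0,0],0],[[0,0,0],[0,0,0],0],[[0,0,0],[0,0,0],0],[[0,0,0],[0,0,0],0],[[0,0,0],[0,0,0],0],[[0,0,0],[0,0,0],0],[[0,0,0],[0,0,0],0],[[0,0,0],[0,0,0],0],[[0,0,0],[0,0,0],0],[[0,0,0],[0,0,0],0],[[0,0,0],[0,0,0],0],[[0,0,0],[0,0,0],0]]' 20
python3 go.py .596 .0128 .062
python3 -m handwheel '[[[0,0,0],[0,-40,0],0],[[0,0,0],[0,-45,0],0],[[0,0,0],[0,-45,0],0],[[0,0,0],[0,-45,0],0],[[0,0,0],[0,0,0],0]]' 20
python3 go.py .456 -.1118 .23
```

```text
t: 11.5
tool_pos: [0.6003, 0.0135, 0.0687]
ee_rot: [[-0.02, 0.009, 1.0], [-1.0, -0.003, -0.02], [0.003, -1.0, 0.009]]
ft_force: [0.5, 0.3, 0.4]
opening: 0.0006
t 11.5 pos [0.6003 0.0135 0.0687] shift mm [ 0.8  6.6 -4.4] after levelling [ 0.8  6.7 -4.3] turn [-0.53 -0.    0.14] F [0.5 0.3 0.4]
t: 12.7
tool_pos: [0.6003, 0.0134, 0.0687]
ee_rot: [[-0.02, 0.009, 1.0], [-1.0, -0.003, -0.02], [0.003, -1.0, 0.009]]
ft_force: [0.1, -0.1, -0.4]
opening: 0.0002
t 12.7 pos [0.6003 0.0134 0.0687] shift mm [ 0.7  6.6 -4.4] after levelling [ 0.7  6.7 -4.3] turn [-0.52 -0.    0.14] F [ 0.1 -0.1 -0.4]
t: 13.2
tool_pos: [0.5976, 0.0143, 0.2484]
ee_rot: [[-0.019, 0.005, 1.0], [-1.0, -0.002, -0.019], [0.002, -1.0, 0.005]]
ft_force: [-0.2, -0.2, 0.5]
opening: 0.0005
t 13.2 pos [0.5976 0.0143 0.2484] shift mm [ 128.8   18.  -139.3] after levelling [ 128.8   18.4 -139.2] turn [-0.27 -0.    0.12] F [-0.2 -0.2  0.5]
```

The hold had 4.5 mm of sideways error with the tips 34 mm above the wheel, well inside the judged limits. Now to the spindle.

```bash
python3 -m handwheel '[[[0,0,0],[32,0,-35],0],[[0,0,0],[32,0,-35],0],[[0,0,0],[32,0,-35],0],[[0,0,0],[32,0,-34],0],[[0,0,0],[0,0,0],0]]' 20
python3 go.py .456 -.1118 .15
```

```text
t: 13.7
tool_pos: [0.4513, -0.1137, 0.2461]
ee_rot: [[-0.018, 0.006, 1.0], [-1.0, -0.001, -0.018], [0.001, -1.0, 0.006]]
ft_force: [0.7, 0.8, 0.2]
opening: 0.0003
t 13.7 pos [ 0.4513 -0.1137  0.2461] shift mm [-2.  96.1  4.1] after levelling [-2.  96.1  4.7] turn [-0.34 -0.    0.04] F [0.7 0.8 0.2]
```

```bash
python3 -m handwheel '[[[-0.3,0,0],[-2,32,5],0],[[0,0,0],[0,32,0],0],[[0,0,0],[0,30,0],0],[[0,0,0],[0,0,0],0]]' 20
python3 go.py .456 -.1118 .13
```

```text
t: 14.1
tool_pos: [0.4574, -0.1134, 0.1497]
ee_rot: [[-0.022, 0.004, 1.0], [-1.0, -0.003, -0.022], [0.003, -1.0, 0.004]]
ft_force: [-0.5, -0.1, 0.1]
opening: 0.0007
t 14.1 pos [ 0.4574 -0.1134  0.1497] shift mm [-1.6 19.6 -1.5] after levelling [-1.5 19.7 -1.5] turn [-0.24 -0.    0.15] F [-0.5 -0.1  0.1]
```

```bash
python3 -m handwheel '[[[0,0,0],[-2,12,-1],0],[[0,0,0],[0,11,0],0],[[0,0,0],[0,0,0],0],[[0,0,0],[0,0,0],0],[[0,0,0],[0,0,0],0],[[0,0,0],[0,0,0],0],[[0,0,0],[0,0,0],0],[[0,0,0],[0,0,0],0]]' 20
python3 go.py .456 -.1118 .126
python3 - <<'E'
from h import *
a=env.snapshot("side")
cv2.imwrite("pics/p4.png",cv2.resize(a["color"][120:390,200:480],None,fx=2.2,fy=2.2))
E
```

```text
t: 14.9
tool_pos: [0.4603, -0.1107, 0.1291]
ee_rot: [[-0.021, 0.011, 1.0], [-1.0, -0.004, -0.021], [0.004, -1.0, 0.011]]
ft_force: [-0.9, -0.0, 0.3]
opening: 0.0004
t 14.9 pos [ 0.4603 -0.1107  0.1291] shift mm [ 1.2  3.1 -4.3] after levelling [ 1.2  3.1 -4.3] turn [-0.63 -0.    0.22] F [-0.9 -0.   0.3]
```

View pics/p4.png

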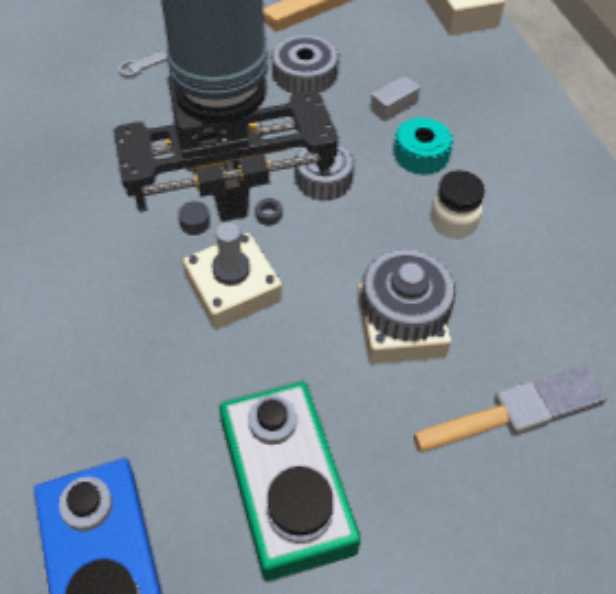

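The tips are just above the spindle end at crop (230,228). The call button is released and everything is in place, so I'm handing in.

```bash
python3 -c "
from h import *
print(env.close_job());s=env.sense();print(s['t'],s['tool_pos'],s['ft_force'])"
```

```text
the job is handed in; nothing more can be done
None
the job is handed in; nothing more can be done
```

I pressed the call button on the green box, held the point over the small grey wheel, then pointed at the bare spindle and handed the job in at about 15 s. No verdict is reported.

- **Button press:** the fingers were shut. The button bottomed out with the tips at 55 mm height and held there for over 0.3 s. I pushed harder than needed: the wrist force read up to about 86 N, against the 120 N limit. Small steps had been lost in the arm's give, so I used a larger one. In the last picture both buttons look released.
- **Small wheel:** I held there for about 2.5 s. During the hold the tips settled about 4.5 mm off the wheel's centre and 34 mm above its top. That is slightly above the "two or three centimetres" asked for, but inside the judged range.
- **Bare spindle:** the last reading before hand-in put the tips about 4.5 mm off the spindle's axis and 29 mm above its end, still pointing down, with about 1 N on the wrist.
- **Nothing else touched:** I travelled with the tips about 0.25 m above the table. The last pictures show the wheels and bystanders in view undisturbed. I judged this by eye and did not re-measure their positions.

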